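# Slide a terracotta tile under the spring clip of a decorating board

## Robot

A 7-joint arm with a two-finger parallel gripper is mounted at the origin on the work surface. World frame = base frame: x ahead of the robot, y to its left, z up, the work surface at z = 0. Lengths are in m, angles in degrees, forces in N, time in s.
With the tool pointing down it reaches from about 0.425 to 1.025 m from the base axis. Payload 3.6 kg.
Tool frame: the origin (TCP) lies midway between the tips of the shut fingers; the grasp point (between the pads) lies r.grip_depth behind it (r.grip_depth is the distance from the TCP to the grasp point, in m); z points along the fingers, y is the line along which they close (so a half turn about z gives the same grasp; the last joint's range is limited). The gripper opens to 85 mm and grips with 20 to 120 N. Pads are 22 mm wide; open, the fingers measure 114 mm over their backs; the gripper's body (76 mm by 85 mm) begins 54 mm behind the grasp point. The pads swing forward as they close: fully open they stand 13 mm farther back than shut.
Start: joints at [59.731, 33.873, 2.773, 92.16, -1.908, 54.013, -1.931], TCP at [0.305, -0.658, 0.231] pointing down, gripper open.
Joint ranges: [-153.93, 153.93], [-27.13, 128.08], [-72.61, 78.16], [10.71, 143.7], [-87.88, 267.88], [4.46, 118.87], [-176.78, 176.78]. Speed limits (degrees/s): [147.25, 147.25, 180, 180, 180, 180, 180].

## Interface

Orientations are given as [roll, pitch, yaw] about the fixed x, y, z axes, in that order (R = Rz(yaw) Ry(pitch) Rx(roll)).
In Python, from plant import telemetry, eyes, ticket, r gives the robot as it stands.
- The arm moves only by the tool carry_out, never from a script. Its argument "plan" is one flat list of numbers, 7 for each row, row after row: the shift along the tool's x, y, z in a scale on which 1.0 is 1 m, then the turn, a rotation vector about the tool's x, y, z in fractions of the full range, 1 being 4 rad, then the opening, from -1 (shut) to 1 (fully open). In form: [dx, dy, dz, rx, ry, rz, gripper, dx, dy, dz, rx, ry, rz, gripper, ...]. A call has 1 to 5 rows; each row is the pose to reach, as a shift and turn from the pose commanded when the call began, along the tool's axes at that moment; what a row does not reach only later rows make up. A row lasts 1/12 s, in which the tool goes at most 41.7 mm and 7.16 degrees, less where a joint would pass 70% of its speed; a pose out of reach is approached as far as the arm can. A shift or turn number past 1, either way, is cut back to 1. A call with a gripper value outside its range is refused whole. The fingers move at their own pace and stop on an object; the grip force is fixed at half the most. Time passes only in rows, so rows that repeat a pose let the fingers close. It gives the time, the measured TCP pose, the force, the opening and the grip force at its end, in the units of the state.
- telemetry.get_state(): the state, without advancing time (a new reading comes with each control period).
- eyes.get_image(name): name is "side" or "top"; returns a dict with "image" (384x512x3 uint8, red, green, blue), "range_z" (384x512 float32, m along the optical axis (not along the pixel's ray), 0 where there is no reading), "intrinsics" (3x3 intrinsics, pixels), "R" (3x3) and "t" (3): a world point X has camera coordinates R X + t. Camera axes: x right, y down, z forward; pixel columns grow to the right and rows downward; lengths in m; the calibration is good to about 2 mm. A picture is of the moment at which its call begins.
- ticket.finish_job(): hands the job in; it is judged then, once.
The state is a dict: "time": time; "qpos": joint angles; "joint_vel": joint speeds; "joint_torque": joint torques, N m; "tool_pos": TCP position; "ee_rot": TCP orientation; "contact_force": force on the tool from outside, world axes, zero at the start; "moment": the same for the moment, N m; "width": finger opening in m; "gripper_force": force on a finger pad.
Only numpy, scipy, OpenCV 4.12 (cv2) and the standard library are available. Lean on these libraries where they do the work, as an engineer would, in place of code of your own. Each camera call takes 0.05 s, during which the arm holds its last target. There are 200 camera calls.

## Task

Press the clip's blue thumb plate down with one fingertip and keep it down while the other fingertip pushes the terracotta tile along its channel, beneath the raised brass jaw, right up against the end stop; then let the clip go so that its jaw clamps the tile. The tile is only pushed, never picked up, and everything else around stays where it is.

Things in the scene. Friction and masses are not known exactly. Their poses are not given: they have to be found in the camera images.
- board: Fixed wooden board, 12 mm thick, x from -105 to 75, y from -44 to 86 (all in mm). Origin: underside, channel centre line; x = push direction, z up. Channel: floor z 12, y -32 to 32, open at -x; side rails 8 mm wide, tops z 18. Ledge with small things at y over 40. Bearing blocks (y -44 to -33, top z 28) at x -101 and 58 carry the clip's axle.
- end_stop (a point): Middle of the dark end stop's face towards the channel, at its foot on the channel floor (board x 60, y 0, z 12 mm); the stop is 10 mm thick, 10 mm high, 80 mm wide.
- tile: Loose terracotta tile with a blue sailboat on top, 70 (x) by 60 (y) by 12 mm, about 100 g, in the channel, axes along the board's. Origin: centre of its underside. Starts 45 to 65 mm short of the end stop, before the jaw, which blocks it when shut; against the stop its origin is at board x 25 mm.
- clip (a joint): Angle (rad) of the sprung rocker clip on an axle along board x at board y -38, z 23 mm: 0 shut, 0.42 hard stop. Thumb plate down (-y side) lifts the jaw (+y side); it springs back when let go. Pressing the plate takes about 2 N at first, 6 N fully down. The tile passes under the jaw above about 0.2; clamped on the tile it reads about 0.14.
- thumb_plate (a point): Blue thumb plate of the clip, outside the -y rail: 150 mm along board x (-96 to 54), 30 mm wide top face, 4 mm thick. This point: centre of that face, 33 mm from the axle, board (-21, -71) mm. Shut: slopes up outwards 0.16 rad, point z 28 mm; fully pressed: slopes down 0.26 rad, point z 15. Press anywhere along it; a fingertip slides along it.
- clip_lip (a point): Brass jaw of the clip, board x 25 to 50 mm, reaching over the -y rail to a lip 10 mm wide (board y -14 to -4). This point: under the middle of the lip; shut z 20.5, 3.5 mm below the tile's top. Its top is at z 37 mm shut, about 50 fully pressed.
- stamp: turned wooden stamp, 26 mm across, 52 mm tall, standing on the board's ledge, loose; bystander; origin at its foot
- fish: small blue ceramic fish, 41 by 24 by 10 mm, lying loose on the ledge; bystander; origin under its head
- glaze_jar: glaze jar with blue lid, 56 mm across, 70 mm tall, beyond the end stop; bystander; origin at its foot
- bowl: terracotta bowl, 100 mm across, 45 mm tall, on the table on the thumb plate's side; bystander; origin at its foot
- clay_scraper: flat steel scraper, 120 by 35 by 6 mm, on the table by the ledge; bystander; origin under its centre
- mug: white mug, 80 mm across, 90 mm tall, at the side; bystander; origin at its foot
- bottle: white plastic bottle, 60 mm across, 160 mm tall, at the side; bystander; origin at its foot
Not all that is in view belongs to the job. What is meant by the tile is not green, purple or white, and is the larger of those in its own colour.

How it is judged (in metres and radians):
On the way, in this order (a step that is already met when the one before it is completed fails the run):
1. the thumb plate is held down by the fingers, the tile still short of the jaw (value of joint clip above 0.17 rad and contact force between the fingers and clip above 0.5 N and x of tile in the frame of board below -0.01 m), for 0.1 s.
2. the tile is pushed home beneath the jaw while the thumb plate is still held down (value of joint clip above 0.15 rad and contact force between the fingers and clip above 0.5 N and x of tile in the frame of board above 0.022 m), for 0.05 s.
At the end, for the whole second after the job is handed in: The tile lies flat in the channel within 3 mm of the end stop, at rest, with the clip let go and its jaw pressing on the tile (clip angle 0.08 to 0.20 rad) (x of tile in the frame of board above 0.022 m and z of tile in the frame of board below 0.015 m and angle between tile's own z axis and vertical below 0.06 rad and value of joint clip between 0.08 and 0.2 rad and contact force between clip and tile above 0.5 N and linear speed of tile below 0.01 m/s); the robot touches nothing.
It fails at once if the tile is lifted or tipped (z of tile in the frame of board above 0.018 m or angle between tile's own z axis and vertical above 0.2 rad).
It fails at once if a bystander is moved by more than 15 mm (distance of any of stamp, fish, glaze_jar, bowl, clay_scraper, mug, bottle from where it was at the start of the episode above 0.015 m).
It also fails if it takes over 32 s, if anything falls off the work surface, if the arm or the gripper's body presses on something with over 40 N, if the wrist force passes 120 N, or if a joint passes its speed limit or range.

## Working session

There is one attempt and no reset: what is moved stays moved. The work goes in short steps, Python scripts to look and compute and a tool call to move; the robot and the scene stay as the last step left them, time stands still between calls to the robot, and variables do not carry over. Pictures are saved under pics/ and viewed, at most 10 in all, crops included, and the job is handed in when it is done.

Besides the shell and the picture viewer there is one more tool, called after "Emit:" by a JSON object that holds its "name" and its "arguments". carry_out: Moves the arm, as the interface text tells. Its arguments: {"type":"object","properties":{"plan":{"type":"array","items":{"type":"number"}}},"required":["plan"]}

```bash
mkdir -p pics; python3 - <<'E'
from plant import telemetry, eyes, r
import cv2,numpy as np
for n in("top","side"):
    d=eyes.get_image(n); cv2.imwrite(f"pics/{n}0.png",d["image"][:,:,::-1]); np.savez(f"{n}0.npz",**d)
    print(n,d["intrinsics"],d["R"],d["t"])
s=telemetry.get_state();print(s, r.grip_depth)
E
```

```text
top [[398.21613656   0.         256.34532687]
 [  0.         398.21613656 192.21418244]
 [  0.           0.           1.        ]] [[-1.36597312e-04 -9.99870331e-01 -1.61028868e-02]
 [-9.80640869e-01  3.28712047e-03 -1.95787336e-01]
 [ 1.95814881e-01  1.57644049e-02 -9.80514159e-01]] [-5.51688090e-04  5.28464075e-01  1.04739422e+00]
side [[460.44883877   0.         253.6642123 ]
 [  0.         460.44883877 196.76547646]
 [  0.           0.           1.        ]] [[-0.95468102 -0.29751326 -0.00836668]
 [-0.1975875   0.65455409 -0.72973839]
 [ 0.2225833  -0.69501424 -0.68367527]] [0.52303669 0.15836833 1.26021491]
{'time': 0.1, 'qpos': array([59.73148376, 33.92057685,  2.76681958, 92.23007811, -1.90769263,
       54.0123996 , -1.93028012]), 'joint_vel': array([ 0.04345002, -0.12441895,  0.07433523, -0.20211598,  0.08971023,
       -0.00848336,  0.04573837]), 'joint_torque': array([ 4.15193295e-03, -5.49994218e+01,  1.55327406e+00, -1.98825109e+01,
        9.77391901e-03,  3.82006983e-03, -1.53640616e-05]), 'tool_pos': array([ 0.30507763, -0.65685223,  0.23024687]), 'ee_rot': array([-1.79883204e+02,  6.32127411e-03,  2.49173442e+01]), 'contact_force': array([-0.42319491, -0.22820754,  0.06270133]), 'moment': array([ 0.00499701,  0.03043178, -0.04102525]), 'gripper_force': 0.0, 'width': 0.08523928168215675} 0.0187
```

View pics/top0.png

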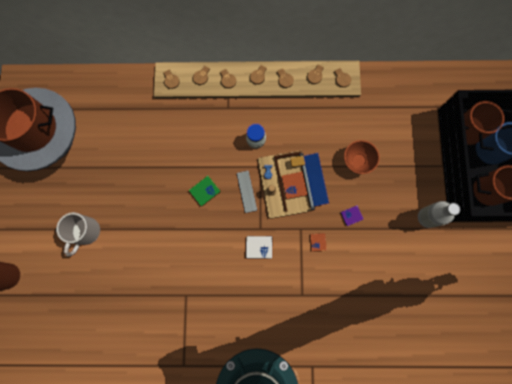

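View pics/side0.png

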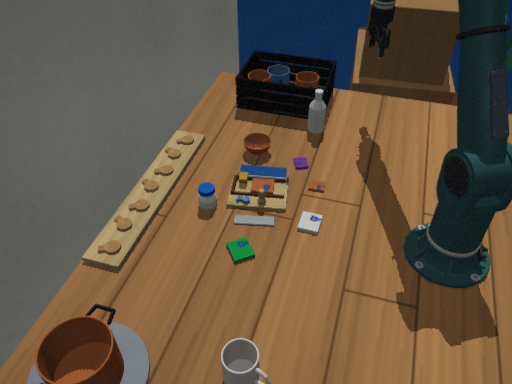

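```bash
cat > h.py <<'E'
import numpy as np,cv2
def pts(d):
    K,R,t=d["intrinsics"],d["R"],d["t"]; z=d["range_z"].astype(float)
    v,u=np.mgrid[:z.shape[0],:z.shape[1]]
    c=np.stack([(u-K[0,2])/K[0,0]*z,(v-K[1,2])/K[1,1]*z,z],-1)
    return (c-t)@R
def proj(d,X):
    c=np.atleast_2d(X)@d["R"].T+d["t"]; p=c@d["intrinsics"].T; return p[:,:2]/p[:,2:]
E
python3 - <<'E'
from h import *
for n,b in(("top",(235,140,345,222)),("side",(215,155,305,222))):
    d=dict(np.load(n+"0.npz")); P=pts(d); im=d["image"]; hsv=cv2.cvtColor(im,cv2.COLOR_RGB2HSV)
    x0,y0,x1,y1=b; c=im[y0:y1,x0:x1,::-1]
    cv2.imwrite(f"pics/{n}c.png",cv2.resize(c,None,fx=7,fy=7,interpolation=cv2.INTER_CUBIC))
    m=np.zeros(im.shape[:2],bool); m[y0:y1,x0:x1]=1
    H,S,V=hsv[...,0],hsv[...,1],hsv[...,2]
    ok=m&(d["range_z"]>0)
    bl=ok&(H>100)&(H<130)&(S>120)
    n_,l,st,_=cv2.connectedComponentsWithStats(bl.astype(np.uint8))
    k=1+st[1:,4].argmax(); q=P[l==k]
    print(n,"plate",len(q),q.mean(0),cv2.minAreaRect((q[:,:2]*1000).astype(np.float32)))
    te=ok&((H<9)|(H>176))&(S>150)&(P[...,2]>.005)&(P[...,2]<.04)
    n_,l,st,_=cv2.connectedComponentsWithStats(te.astype(np.uint8))
    for k in range(1,n_):
        if st[k,4]>25:
            q=P[l==k];print(" terra",st[k],q.mean(0),cv2.minAreaRect((q[:,:2]*1000).astype(np.float32)))
    bd=ok&(P[...,2]>.009)&(P[...,2]<.06)
    n_,l,st,_=cv2.connectedComponentsWithStats(bd.astype(np.uint8)); k=1+st[1:,4].argmax(); q=P[l==k]
    print(" all",len(q),cv2.minAreaRect((q[:,:2]*1000).astype(np.float32)))
    tb=ok&(P[...,2]<.006); print(" table z",np.median(P[tb][:,2]))
E
```

```text
top plate 698 [ 0.56980537 -0.16894362  0.0279665 ] ((571.0588989257812, -168.69091796875), (145.21795654296875, 39.20133590698242), 10.34103775024414)
 terra [285 184  16  12  32] [ 0.54483882 -0.10998902  0.02493632] ((545.6805419921875, -107.70093536376953), (42.51434326171875, 27.689807891845703), 55.83867263793945)
 all 3473 ((565.396484375, -105.43083953857422), (180.29425048828125, 172.16404724121094), 10.127710342407227)
 table z 0.0006826786465130713
side plate 382 [ 0.56406759 -0.16922849  0.02776694] ((568.6148681640625, -168.9353790283203), (146.24400329589844, 42.605342864990234), 9.28478717803955)
 all 2216 ((563.968505859375, -103.71284484863281), (180.06246948242188, 181.04981994628906), 10.196839332580566)
 table z 0.0008181561287561554
```

View pics/topc.png

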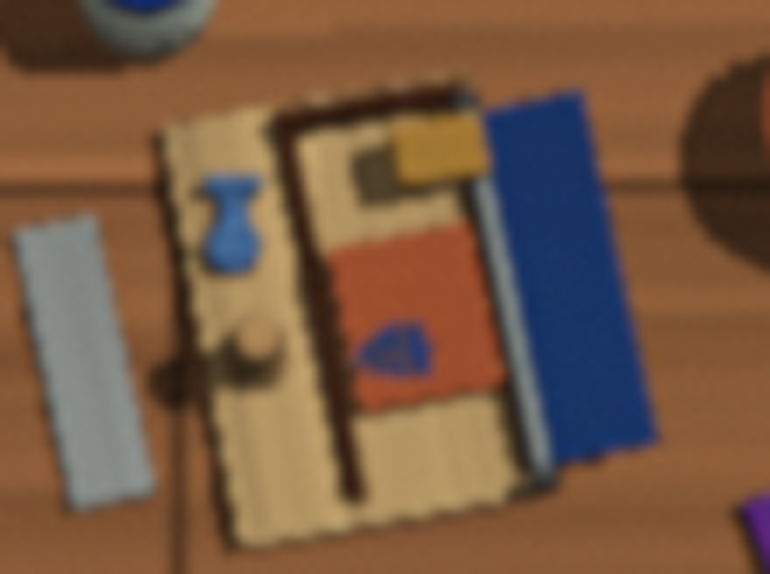

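View pics/sidec.png

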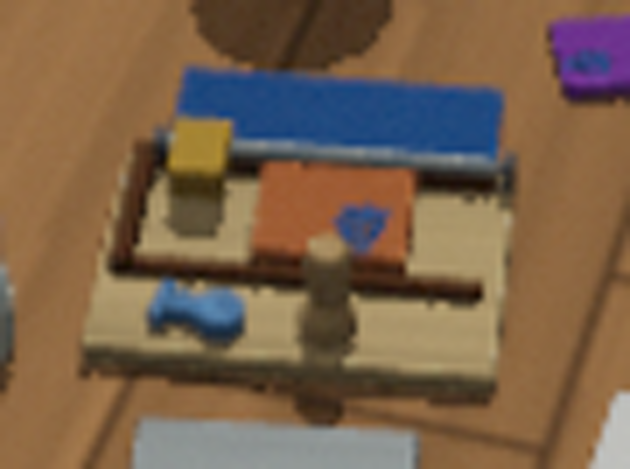

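Terracotta candidates: large one at top px (294,185), in the channel, with a sailboat. The small one is at (318,242), outside on the table. The target is the channel one: it is larger, and the crop confirms it. The crops also show the plate on the robot's right, the jaw at the far end, and the board yawed by about 10°.

```bash
python3 - <<'E'
from h import *
from scipy.optimize import least_squares
T=dict(np.load("top0.npz"));S=dict(np.load("side0.npz"))
px=lambda c,o:(np.array(c)+.5)/7-.5+o
obs=[(T,(160,125),(75,86,12)),(T,(230,548),(-105,86,12)),(T,(582,92),(54,-85.8,30.4)),(T,(657,440),(-96,-85.8,30.4))]
obsS=[(S,(185,68),(54,-85.8,30.4)),(S,(502,90),(-96,-85.8,30.4)),(S,(85,345),(75,86,12)),(S,(492,380),(-105,86,12))]
tile=[(330,247),(472,225),(508,385),(360,412)]
def w(p,B):
    c,s=np.cos(p[2]),np.sin(p[2]); B=np.array(B)/1000; return np.array([p[0]+c*B[0]-s*B[1],p[1]+s*B[0]+c*B[1],B[2]])
def f(p,O):
    return np.concatenate([proj(d,w(p,B))[0]-px(c,(235,140) if d is T else (215,155)) for d,c,B in O])
for O in(obs,obsS,obs+obsS):
    q=least_squares(f,[.57,-.1,.18],args=(O,));print(q.x,np.degrees(q.x[2]),q.fun.round(1))
p=q.x
K,R,t=T["intrinsics"],T["R"],T["t"]
for c in tile:
    u=px(c,(235,140)); ray=R.T@np.linalg.solve(K,[*u,1]); o=-R.T@t; X=o+ray*(.024-o[2])/ray[2]
    e=X-[p[0],p[1],0]; cc,s=np.cos(p[2]),np.sin(p[2]); print("tile corner board mm",1e3*(cc*e[0]+s*e[1]),1e3*(-s*e[0]+cc*e[1]))
for B in[(-21,-71,28),(60,0,12),(-70,0,12)]:print(B,w(p,B))
# bowl etc heights near the plate
P=pts(T); m=(P[...,2]>.008)&(abs(P[...,0]-.6)<.2)&(P[...,1]<-.19)&(P[...,1]>-.45)
n,l,st,_=cv2.connectedComponentsWithStats(m.astype(np.uint8))
for k in range(1,n):
    if st[k,4]>20: a=P[l==k];print(st[k],a.min(0),a.max(0))
E
```

```text
[ 0.58107486 -0.10099592  0.16967375] 9.72158998947729 [-0.1 -0.2  0.6 -0.2 -0.2 -0.4 -0.3  0.7]
[ 0.57797644 -0.10104874  0.17945729] 10.282145489774832 [-0.2 -0.1  0.4  0.  -0.7  0.1  0.5 -0.1]
[ 0.57965959 -0.10112566  0.17364613] 9.949190364026322 [-0.2  0.4  0.9  0.4 -0.3  0.  -0.1  1.1 -0.5 -0.3  0.   0.  -1.3 -0.1
 -0.2 -0.1]
tile corner board mm 9.448796429784927 26.419856507207545
tile corner board mm 8.288536729585406 -32.296133266319316
tile corner board mm -59.52864919848554 -33.59898138662007
tile corner board mm -59.92034358526917 27.197957569799744
(-21, -71, 28) [ 0.57124241 -0.17468619  0.028     ]
(60, 0, 12) [ 0.63875727 -0.09075918  0.012     ]
(-70, 0, 12) [ 0.51071229 -0.1132199   0.012     ]
[344 140  36  34 793] [ 0.58287715 -0.34803985  0.00809147] [ 0.68016771 -0.24887033  0.04916165]
[323 181   6  24  70] [ 0.49905885 -0.2017353   0.02463852] [ 0.56492892 -0.1900268   0.03705648]
[343 206  19  20 197] [ 0.44202606 -0.29688502  0.00801412] [ 0.49636885 -0.24578627  0.01568945]
```

The manual's scale: turns go in shares of 4 rad. Converting my numbers, 0.258 rad / 4 = 0.0645.

Emit:
{"name": "carry_out", "arguments": {"plan": [0.398, -0.374, 0, 0, 0, 0.0645, 0.53, 0.398, -0.374, 0, 0, 0, 0.0645, 0.53, 0.398, -0.374, 0, 0, 0, 0.0645, 0.53, 0.398, -0.374, 0, 0, 0, 0.0645, 0.53, 0.398, -0.374, 0, 0, 0, 0.0645, 0.53]}}

```text
time: 0.52
tool_pos: [0.3832, -0.462, 0.2309]
ee_rot: [-180.0, 0.0, 10.1]
contact_force: [1.4, 0.1, 0.4]
width: 0.0659
gripper_force: 0.0
```

```bash
cat > go.py <<'E'
import sys,numpy as np
from scipy.spatial.transform import Rotation as Ro
from plant import telemetry
O=np.array([.580,-.103,0]);YAW=10.1
Bz=Ro.from_euler("z",YAW,degrees=True)
def show(bx,by,z):
    s=telemetry.get_state();R=Ro.from_euler("xyz",s["ee_rot"],degrees=True)
    T=Bz*Ro.from_euler("x",180,degrees=True)
    print("t",s["time"],"board mm",(Bz.inv().apply(s["tool_pos"]-O)*1e3).round(1),s["ee_rot"].round(2),"F",s["contact_force"].round(2),"w",s["width"])
    print("shift",R.inv().apply(O+Bz.apply([bx/1e3,by/1e3,z/1e3])-s["tool_pos"]).round(4),"turn",(R.inv()*T).as_rotvec().round(4))
if __name__=="__main__": show(*map(float,sys.argv[1:]))
E
python3 go.py -79 -35 120
```

```text
t 0.5167 board mm [-256.7 -319.   230.9] [-1.7996e+02  3.0000e-02  1.0110e+01] F [1.44 0.13 0.4 ] w 0.06586466233551899
shift [ 0.1778 -0.2838  0.111 ] turn [-0.0008  0.0005  0.0002]
```

Emit:
{"name": "carry_out", "arguments": {"plan": [0.178, -0.284, 0, 0, 0, 0, 0.53, 0.178, -0.284, 0, 0, 0, 0, 0.53, 0.178, -0.284, 0, 0, 0, 0, 0.53, 0.178, -0.284, 0, 0, 0, 0, 0.53, 0.178, -0.284, 0, 0, 0, 0, 0.53]}}

```text
time: 0.93
tool_pos: [0.4609, -0.2689, 0.2311]
ee_rot: [-180.0, 0.0, 10.1]
contact_force: [0.9, -0.1, 0.5]
width: 0.0654
gripper_force: 0.0
```

```bash
python3 go.py -79 -35 80
```

```text
t 0.9333 board mm [-146.4 -142.4  231.1] [-1.7998e+02  3.0000e-02  1.0120e+01] F [ 0.87 -0.13  0.54] w 0.06538987363314798
shift [ 0.0675 -0.1073  0.1511] turn [-0.0004  0.0005  0.0004]
```

Emit:
{"name": "carry_out", "arguments": {"plan": [0.0675, -0.1075, 0.05, 0, 0, 0, 0.53, 0.0675, -0.1075, 0.1, 0, 0, 0, 0.53, 0.0675, -0.1075, 0.15, 0, 0, 0, 0.53, 0.0675, -0.1075, 0.15, 0, 0, 0, 0.53, 0.0675, -0.1075, 0.15, 0, 0, 0, 0.53]}}

```text
time: 1.35
tool_pos: [0.5086, -0.1514, 0.0797]
ee_rot: [-180.0, -0.0, 10.2]
contact_force: [-0.1, -1.1, 0.5]
width: 0.0655
gripper_force: 0.0
```

```bash
python3 go.py -79 -35 55
```

```text
t 1.35 board mm [-78.8 -35.1  79.7] [-1.7997e+02 -1.0000e-02  1.0220e+01] F [-0.06 -1.06  0.49] w 0.06546375117345919
shift [-0.0002 -0.0001  0.0247] turn [-0.0004 -0.0002  0.002 ]
```

To row units: 0.002 rad / 4 = 0.0005.

Emit:
{"name": "carry_out", "arguments": {"plan": [0, 0, 0.035, 0, 0, 0.0005, 0.53, 0, 0, 0.035, 0, 0, 0.0005, 0.53, 0, 0, 0.035, 0, 0, 0.0005, 0.53]}}

```text
time: 1.6
tool_pos: [0.5066, -0.153, 0.0448]
ee_rot: [-179.9, 0.3, 10.0]
contact_force: [-0.3, -1.0, -0.5]
width: 0.0651
gripper_force: 0.0
```

```bash
python3 go.py -79 -35 30; python3 - <<'E'
from plant import eyes
import cv2,numpy as np
from h import *
o=[]
for n,(a,b,c,e) in(("top",(235,140,345,225)),("side",(215,140,325,225))):
    d=eyes.get_image(n); np.savez(n+"1.npz",**d); o.append(cv2.resize(np.ascontiguousarray(d["image"][b:e,a:c,::-1]),None,fx=5,fy=5,interpolation=cv2.INTER_CUBIC))
    P=pts(d)
    # lowest visible points of fingers
    m=(P[...,2]>.034)&(P[...,2]<.075)&(P[...,0]>.45)&(P[...,0]<.56)&(P[...,1]>-.22)&(P[...,1]<-.08)
    O=np.array([.58,-.103]);c_,s_=np.cos(np.radians(10.1)),np.sin(np.radians(10.1))
    q=P[m];bx=c_*(q[:,0]-O[0])+s_*(q[:,1]-O[1]);by=-s_*(q[:,0]-O[0])+c_*(q[:,1]-O[1])
    for nm,k in(("A",by<-45),("B",by>-25)):
        if k.any(): print(n,nm,k.sum(),"x",bx[k].min()*1e3,bx[k].max()*1e3,"y",by[k].min()*1e3,by[k].max()*1e3,"z",q[k,2].min()*1e3)
cv2.imwrite("pics/c1.png",np.hstack(o)[:, :1100]); 
cv2.imwrite("pics/c1.png",cv2.resize(np.vstack(o),(380,590)))
cv2.imwrite("pics/c1.png",o[1])
E
```

```text
t 1.6 board mm [-81.  -36.3  44.8] [-179.9     0.29   10.03] F [-0.31 -1.02 -0.48] w 0.06509325434666782
shift [ 0.0021 -0.0013  0.0148] turn [-0.0018  0.005  -0.0012]
side B 37 x -91.20485293464057 -69.2337153316028 y -3.2278581389620764 9.767370023196209 z 55.3327418491771
```

View pics/c1.png

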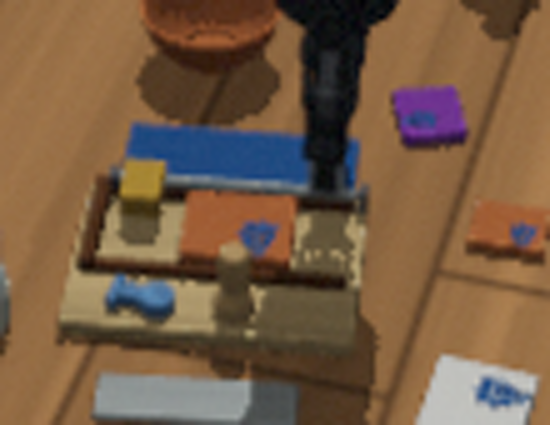

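The side view shows the near finger's tip at crop (325,190), behind the tile's trailing edge at (295,230) and over the channel. The plate finger is hidden behind it, so I'll descend and watch the force.

Emit:
{"name": "carry_out", "arguments": {"plan": [0, 0, 0.012, 0, 0, 0, 0.53, 0, 0, 0.021, 0, 0, 0, 0.53, 0, 0, 0.021, 0, 0, 0, 0.53]}}

```text
time: 1.95
tool_pos: [0.508, -0.1537, 0.0251]
ee_rot: [180.0, 0.0, 10.0]
contact_force: [-0.3, -0.2, -0.2]
width: 0.0651
gripper_force: 0.0
```

```bash
python3 go.py -79 -35 10
```

```text
t 1.95 board mm [-79.7 -37.3  25.1] [1.80e+02 1.00e-02 9.96e+00] F [-0.26 -0.23 -0.2 ] w 0.06514962717987491
shift [ 0.0007 -0.0023  0.0151] turn [ 0.0001  0.0001 -0.0024]
```

Emit:
{"name": "carry_out", "arguments": {"plan": [0, -0.002, 0.002, 0, 0, 0, 0.53, 0, -0.002, 0.004, 0, 0, 0, 0.53, 0, -0.002, 0.006, 0, 0, 0, 0.53]}}

```text
time: 2.2
tool_pos: [0.5082, -0.1516, 0.0196]
ee_rot: [180.0, -0.0, 10.0]
contact_force: [-0.8, 0.1, 1.8]
width: 0.0652
gripper_force: 1.1
```

Emit:
{"name": "carry_out", "arguments": {"plan": [0, 0, 0.002, 0, 0, 0, 0.53, 0, 0, 0.004, 0, 0, 0, 0.53, 0, 0, 0.005, 0, 0, 0, 0.53]}}

```text
time: 2.45
tool_pos: [0.5082, -0.1516, 0.0143]
ee_rot: [180.0, -0.0, 10.0]
contact_force: [0.4, -1.6, 2.7]
width: 0.0653
gripper_force: 1.7
```

```bash
python3 go.py -79 -35 10
```

```text
t 2.45 board mm [-79.2 -35.2  14.3] [ 1.7998e+02 -2.0000e-02  1.0000e+01] F [ 0.41 -1.64  2.72] w 0.06526303008909658
shift [ 0.0002 -0.0002  0.0043] turn [ 0.0004 -0.0003 -0.0017]
```

Emit:
{"name": "carry_out", "arguments": {"plan": [0, 0, 0.002, 0, 0, 0, 0.53, 0, 0, 0.004, 0, 0, 0, 0.53, 0, 0, 0.0055, 0, 0, 0, 0.53, 0, 0, 0.0055, 0, 0, 0, 0.53]}}

```text
time: 2.78
tool_pos: [0.508, -0.1509, 0.0086]
ee_rot: [-180.0, 0.0, 10.0]
contact_force: [0.0, 0.1, 4.5]
width: 0.0654
gripper_force: 2.2
```

```bash
python3 go.py -40 -35 8.5;  python3 - <<'E'
from plant import eyes
from h import *
o=[]
d=eyes.get_image("side"); a,b,c,e=215,140,325,225
cv2.imwrite("pics/c2.png",cv2.resize(np.ascontiguousarray(d["image"][b:e,a:c,::-1]),None,fx=7,fy=7,interpolation=cv2.INTER_CUBIC))
P=pts(d);O=np.array([.58,-.103]);c_,s_=np.cos(np.radians(10.1)),np.sin(np.radians(10.1))
X=P[...,0]-O[0];Y=P[...,1]-O[1];bx=1e3*(c_*X+s_*Y);by=1e3*(-s_*X+c_*Y)
m=(abs(bx-37)<9)&(by>-16)&(by<-8);print("jaw top z",1e3*np.median(P[...,2][m]))
for r in(-60,-70,-80):
  m=(bx>-50)&(bx<40)&(abs(by-r)<4);print("plate z at",r,1e3*np.median(P[...,2][m]))
E
```

```text
t 2.7833 board mm [-79.3 -34.5   8.6] [-1.7997e+02  1.0000e-02  1.0050e+01] F [0.04 0.1  4.47] w 0.06537077067207954
shift [0.0393 0.0005 0.0001] turn [-0.0005  0.0001 -0.001 ]
jaw top z 40.19187110042846
plate z at -60 18.282742985241864
plate z at -70 15.629255720600293
plate z at -80 13.529249813143059
```

View pics/c2.png

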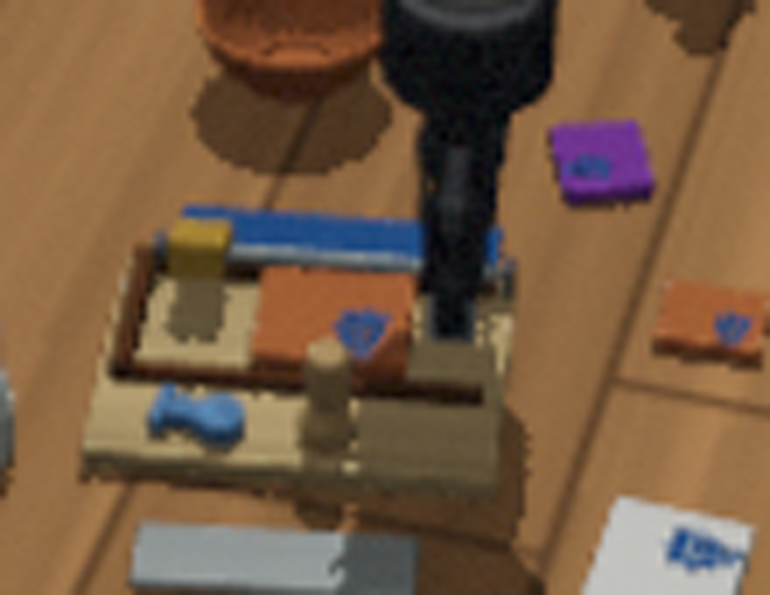

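The picture shows the plate pressed (slope about 0.24 down, so clip about 0.38), the jaw raised, and the other finger in the channel behind the tile at crop (450,330). Now I push.

Emit:
{"name": "carry_out", "arguments": {"plan": [0.006, 0, 0, 0, 0, 0, 0.53, 0.012, 0, 0, 0, 0, 0, 0.53, 0.018, 0, 0, 0, 0, 0, 0.53, 0.024, 0, 0, 0, 0, 0, 0.53, 0.03, 0, 0, 0, 0, 0, 0.53]}}

```text
time: 3.25
tool_pos: [0.5377, -0.1463, 0.0086]
ee_rot: [180.0, 0.1, 10.0]
contact_force: [-3.5, -1.3, 4.0]
width: 0.0653
gripper_force: 2.4
```

```bash
python3 go.py -30 -35 8.5
```

```text
t 3.25 board mm [-49.3 -35.2   8.6] [1.7999e+02 6.0000e-02 9.9900e+00] F [-3.45 -1.27  3.99] w 0.06532607558957002
shift [ 0.0193 -0.0003  0.0001] turn [ 0.0001  0.001  -0.0019]
```

Emit:
{"name": "carry_out", "arguments": {"plan": [0.005, 0, 0, 0, 0, 0, 0.53, 0.01, 0, 0, 0, 0, 0, 0.53, 0.015, 0, 0, 0, 0, 0, 0.53, 0.02, 0, 0, 0, 0, 0, 0.53, 0.022, 0, 0, 0, 0, 0, 0.53]}}

```text
time: 3.67
tool_pos: [0.5605, -0.142, 0.0089]
ee_rot: [180.0, -0.1, 10.0]
contact_force: [-2.3, -1.2, 3.9]
width: 0.0651
gripper_force: 2.4
```

Emit:
{"name": "carry_out", "arguments": {"plan": [0.002, 0, 0, 0, 0, 0, 0.53, 0.004, 0, 0, 0, 0, 0, 0.53, 0.004, 0, 0, 0, 0, 0, 0.53]}}

```text
time: 3.92
tool_pos: [0.5631, -0.1415, 0.0089]
ee_rot: [-180.0, 0.0, 10.0]
contact_force: [-3.1, -1.4, 4.2]
width: 0.0655
gripper_force: 2.3
```

Emit:
{"name": "carry_out", "arguments": {"plan": [0.001, 0, 0, 0, 0, 0, 0.53, 0.002, 0, 0, 0, 0, 0, 0.53, 0.002, 0, 0, 0, 0, 0, 0.53]}}

```text
time: 4.17
tool_pos: [0.5648, -0.1412, 0.0088]
ee_rot: [-180.0, 0.0, 10.0]
contact_force: [-3.4, -0.9, 5.1]
width: 0.0655
gripper_force: 2.5
```

Emit:
{"name": "carry_out", "arguments": {"plan": [0.001, 0, 0, 0, 0, 0, 0.53, 0.002, 0, 0, 0, 0, 0, 0.53, 0.002, 0, 0, 0, 0, 0, 0.53]}}

```text
time: 4.42
tool_pos: [0.5652, -0.1411, 0.0087]
ee_rot: [-180.0, 0.2, 10.0]
contact_force: [-6.3, -1.8, 7.9]
width: 0.0654
gripper_force: 3.9
```

```bash
python3 go.py -22 -35 8.5
```

```text
t 4.4167 board mm [-21.2 -34.9   8.7] [-179.96    0.21   10.02] F [-6.26 -1.83  7.91] w 0.06537625787949095
shift [-0.0008  0.0001  0.0002] turn [-0.0008  0.0037 -0.0014]
```

Emit:
{"name": "carry_out", "arguments": {"plan": [0.001, 0, 0, 0, 0, 0, 0.53, 0.001, 0, 0, 0, 0, 0, 0.53]}}

```text
time: 4.58
tool_pos: [0.5652, -0.1411, 0.0087]
ee_rot: [-179.9, 0.3, 10.0]
contact_force: [-6.8, -2.0, 7.3]
width: 0.0653
gripper_force: 4.4
```

```bash
python3 go.py -25 -35 8.5;  python3 - <<'E'
from plant import eyes
from h import *
d=eyes.get_image("side"); a,b,c,e=215,140,325,225
cv2.imwrite("pics/c3.png",cv2.resize(np.ascontiguousarray(d["image"][b:e,a:c,::-1]),None,fx=7,fy=7,interpolation=cv2.INTER_CUBIC))
E
```

```text
t 4.5833 board mm [-21.2 -34.9   8.7] [-179.94    0.31   10.02] F [-6.79 -2.05  7.28] w 0.06531710614199178
shift [-0.0037  0.0001  0.0002] turn [-0.0011  0.0054 -0.0015]
```

View pics/c3.png

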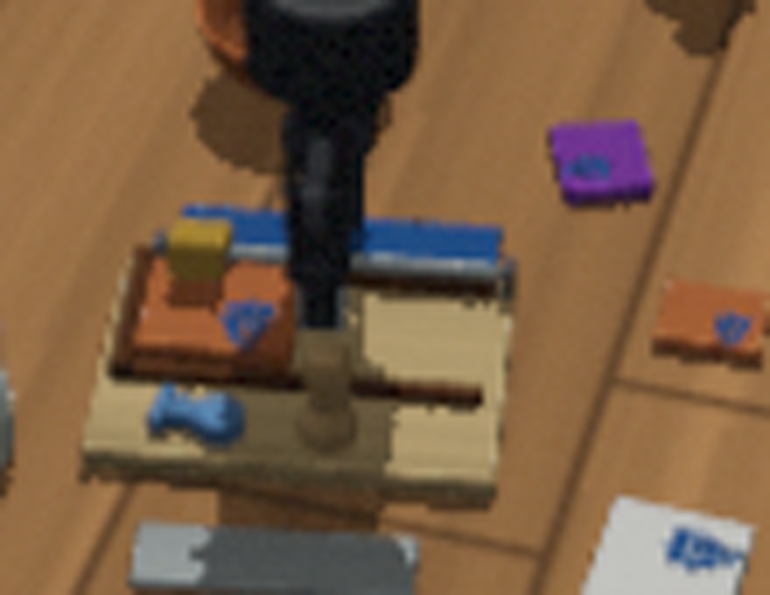

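The tile sits against the end stop (crop 135,340) under the raised jaw. I'll back off along the channel, then lift.

Emit:
{"name": "carry_out", "arguments": {"plan": [-0.003, 0, 0, 0, 0, 0, 0.53, -0.006, 0, 0, 0, 0, 0, 0.53, -0.009, 0, 0, 0, 0, 0, 0.53, -0.009, 0, 0, 0, 0, 0, 0.53]}}

```text
time: 4.97
tool_pos: [0.5632, -0.1419, 0.0097]
ee_rot: [179.9, -0.4, 10.1]
contact_force: [3.4, 0.8, 3.5]
width: 0.0653
gripper_force: 2.0
```

Emit:
{"name": "carry_out", "arguments": {"plan": [0, 0, -0.003, 0, 0, 0, 0.53, 0, 0, -0.006, 0, 0, 0, 0.53, 0, 0, -0.009, 0, 0, 0, 0.53, 0, 0, -0.012, 0, 0, 0, 0.53, 0, 0, -0.015, 0, 0, 0, 0.53]}}

```text
time: 5.38
tool_pos: [0.5571, -0.1417, 0.0234]
ee_rot: [-179.9, 0.2, 10.0]
contact_force: [-0.0, 0.6, -0.7]
width: 0.0653
gripper_force: 0.0
```

Emit:
{"name": "carry_out", "arguments": {"plan": [0, 0, -0.02, 0, 0, 0, 0.53, 0, 0, -0.05, 0, 0, 0, 0.53, 0, 0, -0.09, 0, 0, 0, 0.53, 0, 0, -0.13, 0, 0, 0, 0.53, 0, 0, -0.13, 0, 0, 0, 0.53]}}

```text
time: 5.8
tool_pos: [0.5626, -0.1433, 0.1603]
ee_rot: [179.8, -0.6, 10.0]
contact_force: [0.9, -0.8, 0.8]
width: 0.0652
gripper_force: 0.0
```

```bash
python3 go.py -25 -35 8.5;  python3 - <<'E'
from plant import eyes
from h import *
d=eyes.get_image("side"); a,b,c,e=215,140,325,225
cv2.imwrite("pics/c4.png",cv2.resize(np.ascontiguousarray(d["image"][b:e,a:c,::-1]),None,fx=7,fy=7,interpolation=cv2.INTER_CUBIC))
P=pts(d);O=np.array([.58,-.103]);c_,s_=np.cos(np.radians(10.1)),np.sin(np.radians(10.1))
X=P[...,0]-O[0];Y=P[...,1]-O[1];bx=1e3*(c_*X+s_*Y);by=1e3*(-s_*X+c_*Y)
for r in(-60,-70,-80):
  m=(bx>-90)&(bx<40)&(abs(by-r)<4);print("plate z at",r,1e3*np.median(P[...,2][m]))
E
```

```text
t 5.8 board mm [-24.2 -36.6 160.3] [179.79  -0.56   9.97] F [ 0.9  -0.79  0.78] w 0.06521194265560125
shift [-0.0023 -0.0021  0.1518] turn [ 0.0037 -0.0098 -0.0023]
plate z at -60 24.1589606551718
plate z at -70 25.051179357007815
plate z at -80 24.648181376611934
```

View pics/c4.png

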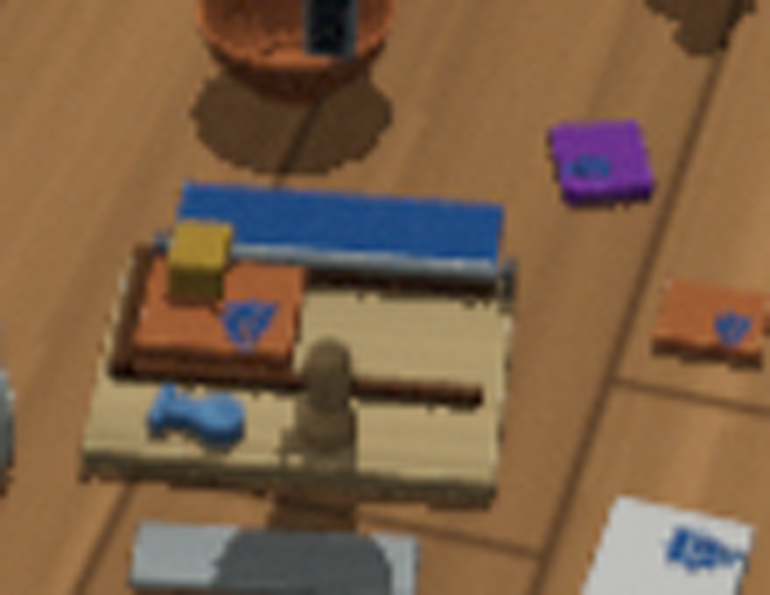

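The jaw (crop 195,265) clamps the tile. The tile lies flat against the stop, the plate is nearly level (about 0.14) and the gripper is clear, so I'm handing in.

```bash
python3 -c "
from plant import ticket
print(ticket.finish_job())"
```

```text
the job is handed in; nothing more can be done
None
```

The tile is pushed home against the end stop with the clip's jaw clamped on it, and the job was handed in at about 5.8 s; the hand-in returned no verdict, so success rests on my last camera check.

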